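# Park the handheld tester in its spring cradle

### The job

Park the handheld tyre-sensor tester in the spring cradle so that the balancer cannot shake it off the shelf. Lift it out of the angled rest by its narrow head, lay it flat on the mat and let go, then take it by the broad body; with its broad end hold the cradle's sprung slide well back while you lower it in, screen up, and let the slide push its head home under the hood. Leave the wrench, the scraper and the tyre gauge where they lie.

Things in the scene. Friction and masses are not known exactly. Their poses are not given: they have to be found in the camera images.
- tester: handheld tester, flat, grey and black, 150 x 60 x 28 mm, 0.26 kg. Origin: centre of its underside; x along it to the narrow black head, z out of the screen. The broad grey part: x -75 to +13 mm, 60 mm wide; head: x +26 to +75 mm, 48 mm wide; underside z 0, screen side z 28 mm. Starts in the angled rest, screen up, head at the upper end
- tester_head (a point): centre of the tester's head end face (x +75, z 14 mm in the tester's frame)
- rest: fixed angled rest of folded dark sheet steel, 115 x 70 mm, 81 mm high. Origin: underneath, on the mat; x is the way its bed rises, by 30 degrees. Cheeks 25 mm high, 2 mm off the tester, hide both sides of its broad body; its head sticks out over the upper end, free beside and below. The tester lifts straight up out of it
- cradle: spring cradle fixed to the mat, grey with a black sprung slide, 225 mm long (x -138 to +87), 72 wide, 66 high. Origin on the mat; x from the slide to the fixed hood, z up. The parked tester has the cradle's x, y and axes, its underside on the bed at z = 12 mm. From x -55 to +22 mm only a bed 38 mm wide lies under the broad body, so fingers have room beside it
- cradle_hood (a point): foot of the hood's end wall, on the bed (x +75, y 0, z 12 mm in the cradle's frame). The hood's lip covers x 65 to 75, z 43 to 48 mm; nothing at that end is higher. Two guides 54 mm apart at x 28 to 76, with flared tops reaching z 37 mm, take the 48 mm head
- slide_face (a point): centre of the slide's upright face that presses on the broad end: at rest x -65, z 28 mm in the cradle's frame, from the bed to z 43. Above it a lip and flat thumb tab stand 5 mm further out (x -60 at rest, z 43 to 66 mm): a level tester held higher than the hood can push the tab back with its broad end; the tab rubs as it goes down, so hold firmly
- slide (a joint): how far the slide is pushed back toward the cradle's -x, in m: 0 at rest, 0.034 at most, 0.010 with the tester parked. Its spring gives about 2.5 N at 0, 4.5 N at 0.010, 8.5 N at 0.030. With it 0.028 to 0.032 back, a level tester goes down between the slide's lip and the hood's lip; then the slide pushes it to the hood
- wrench: bystander: a bright steel wrench 182 mm long, lying crosswise on the mat at the front right; origin under its middle
- scraper: bystander: a scraper 147 mm long with blue handle, lying crosswise on the mat at the front left; origin under its middle
- gauge: bystander: a dial tyre gauge, 118 x 70 x 26 mm, lying on the mat at the left; origin under its middle

How it is judged:
By the outcome, as a careful person would: the job done as asked, in the order asked, and still so for the second after the job is handed in, with the robot touching nothing.
It also fails if it takes over 64 s, if anything falls off the work surface, if the arm or the gripper's body presses on something with over 40 N, if the wrist force passes 120 N, or if a joint passes its speed limit or range.

### The arm

A 7-joint arm with a two-finger parallel gripper is mounted at the origin on a cart in front of the work surface, level with it; the furniture and walls round the work are solid. World frame = base frame: x ahead of the robot, y to its left, z up, the work surface at z = 0. Lengths are in m, angles in rad, forces in N, time in s.
With the tool pointing down it reaches from about 0.425 to 0.875 m from the base axis. Payload 4.7 kg.
Tool frame: the origin (TCP) lies midway between the tips of the shut fingers; the grasp point (between the pads) lies 19 mm behind it; z points along the fingers, y is the line along which they close (so a half turn about z gives the same grasp; the last joint's range is limited). The gripper opens to 87 mm and grips with 3 to 60 N. Pads are 19 mm wide; open, the fingers measure 117 mm over their backs; the gripper's body (75 mm by 190 mm) begins 51 mm behind the grasp point.
Start: joints at [-1.223, 0.321, -0.07, 1.45, 0.023, 1.371, -0.057], TCP at [0.213, 0.614, 0.223] pointing down, gripper open.
Joint ranges: [-2.86, 2.86], [-0.3, 2.09], [-1.38, 1.24], [0.06, 2.45], [-1.56, 4.7], [0.09, 2.05], [-2.69, 2.69]. Speed limits (rad/s): [2.57, 2.57, 3.14, 3.14, 3.14, 3.14, 3.14].

### API

Orientations are given as a rotation vector (axis times angle).
In Python, from bench import monitor, cams, workorder gives the robot as it stands.
- The arm moves only by the tool move_arm, never from a script. Its arguments are lists of equal length, an entry for each row: "slide": the shift along the tool's x, y, z in cm, a list of three; "roll": the turn about the tool's z in rad. In form: {"slide": [[dx, dy, dz], ...], "roll": [roll, ...]}. A call has 1 to 20 rows; each row is the pose to reach, as a shift and turn from the pose commanded when the call began, along the tool's axes at that moment; what a row does not reach only later rows make up. A row lasts 1/10 s, in which the tool goes at most 50 mm and 8.59 degrees, less where a joint would pass 70% of its speed; a pose out of reach is approached as far as the arm can. A call with a gripper value outside its range is refused whole. "gripper" is the finger opening in cm, from 0 to 8.7, set as the call begins (left out, the last holds). The fingers move at their own pace and stop on an object; "squeeze" is the grip in N (left out, the last holds). Time passes only in rows, so rows that repeat a pose let the fingers close. It gives the time, the measured TCP pose, the force, the opening and the grip force at its end, in the units of the state.
- monitor.get_state(): the state, without advancing time (a new reading comes with each control period).
- cams.get_image(name): name is "side" or "top" or "wrist"; returns the picture (400x640x3 uint8, red, green, blue); there is no depth.
- cams.get_calibration(name): a dict with "mtx" (3x3 intrinsics, pixels), "R" (3x3) and "t" (3): a world point X has camera coordinates R X + t. Camera axes: x right, y down, z forward; pixel columns grow to the right and rows downward; lengths in m; the calibration is good to about 2 mm. A picture is of the moment at which its call begins: read the wrist's pose just before it. get_calibration takes no time and is no camera call; for the wrist camera it gives the pose at the moment of the call.
- workorder.close_job(): hands the job in; it is judged then, once.
The state is a dict: "time": time; "joint_positions": joint angles; "qd": joint speeds; "joint_torque": joint torques, N m; "position": TCP position; "tool_rot": TCP orientation; "ft_force": force on the tool from outside, world axes, zero at the start; "torque": the same for the moment, N m; "grip_width": opening from 0.0 (shut) to 1.0 (fully open); "grip_force": force on a finger pad.
Only numpy, scipy, OpenCV 4.12 (cv2) and the standard library are available. Lean on these libraries where they do the work, as an engineer would, in place of code of your own. Each camera call takes 0.05 s, during which the arm holds its last target. There are 200 camera calls.

## Working session

There is one attempt and no reset: what is moved stays moved. The work goes in short steps, Python scripts to look and compute and a tool call to move; the robot and the scene stay as the last step left them, time stands still between calls to the robot, and variables do not carry over. Pictures are saved under pics/ and viewed, at most 10 in all, crops included, and the job is handed in when it is done.

Besides the shell and the picture viewer there is one more tool, called after "Emit:" as name([rows], argument=value, ...), one row to a line, values as JSON. move_arm: Moves the arm, as the interface text tells. Its arguments: {"type":"object","properties":{"slide":{"type":"array","items":{"type":"array","items":{"type":"number"}}},"roll":{"type":"array","items":{"type":"number"}},"gripper":{"type":"number"},"squeeze":{"type":"number"}},"required":["slide","roll"]}

```bash
mkdir -p pics; ls; python3 - <<'E'
from bench import monitor,cams
import cv2,numpy as np
np.set_printoptions(precision=4,suppress=True)
s=monitor.get_state();print(s)
for n in("top","side","wrist"):
    c=cams.get_calibration(n);print(n,c)
    cv2.imwrite(f"pics/{n}0.png",cams.get_image(n)[:,:,::-1])
E
```

```text
pics
{'time': 0.0, 'joint_positions': array([-1.2229,  0.3219, -0.0701,  1.4517,  0.0226,  1.3707, -0.0569]), 'qd': array([-0.0006,  0.0007,  0.0012,  0.0014, -0.0001,  0.    ,  0.0015]), 'joint_torque': array([ -0.    , -49.1288,  -0.4037, -31.2529,  -0.0638,   0.0436,
         0.0001]), 'position': array([0.2128, 0.6136, 0.2214]), 'tool_rot': array([-0.5217, -3.0977,  0.003 ]), 'ft_force': array([-0.6199,  0.404 , -0.6326]), 'torque': array([-0.0273, -0.02  ,  0.0297]), 'grip_force': 0.0, 'grip_width': 1.0004456781811752}
top {'mtx': array([[465.7915,   0.    , 315.6682],
       [  0.    , 465.7915, 187.5479],
       [  0.    ,   0.    ,   1.    ]]), 'R': array([[-0.014 , -0.9999,  0.0053],
       [-0.9884,  0.0131, -0.1511],
       [ 0.1511, -0.0073, -0.9885]]), 't': array([0.041 , 0.5406, 1.1238])}
side {'mtx': array([[412.279 ,   0.    , 313.3977],
       [  0.    , 412.279 , 204.084 ],
       [  0.    ,   0.    ,   1.    ]]), 'R': array([[ 0.9983, -0.058 , -0.0076],
       [-0.0336, -0.4639, -0.8852],
       [ 0.0478,  0.884 , -0.4651]]), 't': array([-0.4994,  0.1045,  1.1068])}
wrist {'mtx': array([[360.6859,   0.    , 321.7266],
       [  0.    , 360.6859, 203.549 ],
       [  0.    ,   0.    ,   1.    ]]), 'R': array([[ 0.3267,  0.9451, -0.0024],
       [ 0.9171, -0.3164,  0.2425],
       [ 0.2284, -0.0814, -0.9702]]), 't': array([-0.649 , -0.0295,  0.3897])}
```

View pics/top0.png

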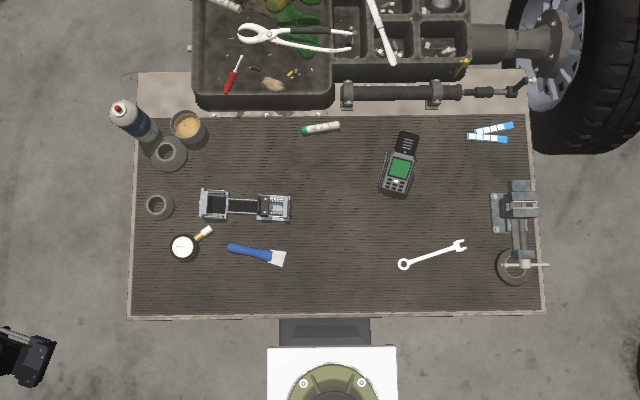

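View pics/side0.png

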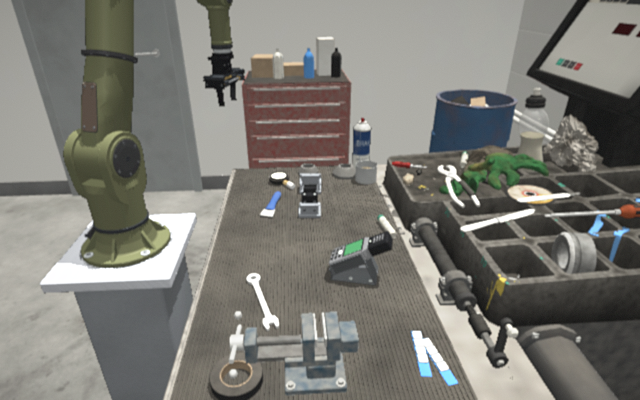

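The top view shows the tester around (400,165) with its head up and slightly right. The cradle is around (245,206), and the bystanders lie at (257,252), (433,255) and (190,243). I'll enlarge the tester and the cradle next.

```bash
python3 - <<'E'
import cv2,numpy as np
t=cv2.imread("pics/top0.png");s=cv2.imread("pics/side0.png")
f=lambda im,x,y,w,h:cv2.resize(im[y:y+h,x:x+w],(400,300),interpolation=cv2.INTER_CUBIC)
m=np.vstack([np.hstack([f(t,360,120,80,60+20-20),f(t,190,170,120,90)]),np.hstack([f(s,315,220,100,75),f(s,285,160,80,60)])])
m[:300,:400]=f(t,350,125,100,75)
cv2.imwrite("pics/m1.png",m)
E
```

```text
(no output)
```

View pics/m1.png

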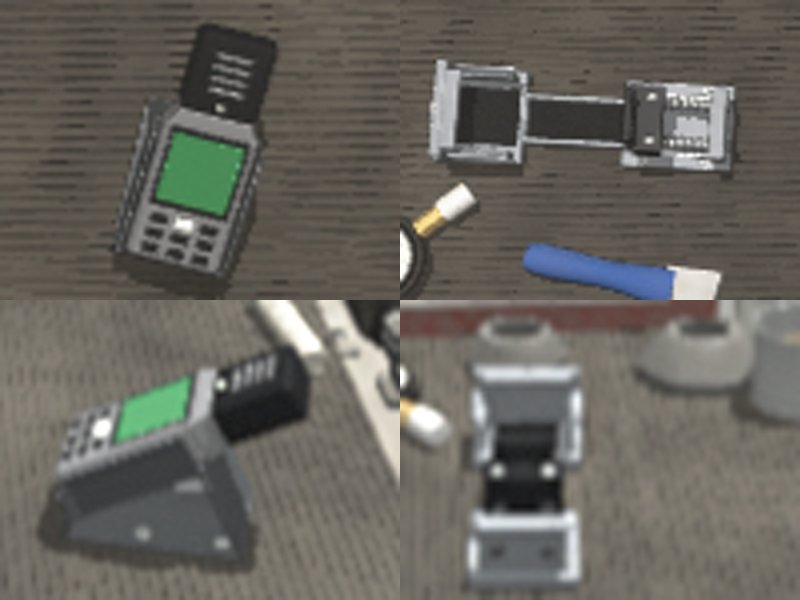

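Crops: the slide, with its black tab, is at the cradle's right end (lower y). The hood is at the left end, at about pixel column 200. The tester's head end corners in the top view are near (401,131) and (419,134).

```bash
cat > h.py <<'E'
from bench import monitor,cams
import cv2,numpy as np
from scipy.spatial.transform import Rotation as Ro
np.set_printoptions(precision=4,suppress=True)
def ray(c,p):
    d=np.linalg.inv(c["mtx"])@[p[0],p[1],1]; return -c["R"].T@c["t"],c["R"].T@d
def onz(c,p,z):
    o,d=ray(c,p); return o+d*(z-o[2])/d[2]
def tri(c1,p1,c2,p2):
    o1,d1=ray(c1,p1);o2,d2=ray(c2,p2)
    k=np.linalg.lstsq(np.c_[d1,-d2],o2-o1,rcond=None)[0]
    a,b=o1+k[0]*d1,o2+k[1]*d2; return (a+b)/2,np.linalg.norm(a-b)
def green(im):  # rgb
    h=cv2.cvtColor(im,cv2.COLOR_RGB2HSV)
    return cv2.inRange(h,(45,90,60),(80,255,255))
def big(m):
    cs=cv2.findContours(m,cv2.RETR_EXTERNAL,cv2.CHAIN_APPROX_NONE)[0]
    return max(cs,key=cv2.contourArea)
def proj(c,X):
    q=c["mtx"]@(c["R"]@np.asarray(X)+c["t"]); return q[:2]/q[2]
def tool(s=None):
    s=s or monitor.get_state(); return s["position"],Ro.from_rotvec(s["tool_rot"]).as_matrix()
def go(X,az):  # move needed: target TCP, tool-y azimuth (deg)
    p,R=tool(); y=np.arctan2(R[1,1],R[0,1])
    r=-(np.radians(az)-y); r=(r+np.pi)%(2*np.pi)-np.pi
    print("slide cm",R.T@(np.asarray(X)-p)*100,"roll",r,"tcp",p,"az",np.degrees(y))
E
python3 - <<'E'
from h import *
T,S=cams.get_calibration("top"),cams.get_calibration("side")
t=cv2.imread("pics/top0.png")[:,:,::-1];s=cv2.imread("pics/side0.png")[:,:,::-1]
gt=green(t);gt[:100]=0;gs=green(s);gs[:225]=0;gs[:,:330]=0;gs[:,375:]=0
a,b=big(gt),big(gs);ra,rb=cv2.minAreaRect(a),cv2.minAreaRect(b);print(ra,rb)
C,e=tri(T,ra[0],S,rb[0]);print("screen",C,e)
# side head end/bottom; head end corner heights
for n,p,q in(("headL/R near",(419,134.5),(391.5,246)),("neck top",None,None)):
    if p: print(n,tri(T,p,S,q))
for p in((401,131),(419,134.5)): print("head corner z.115",onz(T,p,.115))
print("grn edge",[onz(T,x,C[2]) for x in cv2.boxPoints(ra)])
for n,p,z in(("hoodL-far",(201.1,188.6),.048),("hoodL-near",(199,218),.048),("slR-far",(290.5,195.5),.03),("slR-near",(289.6,221.6),.03),("tab far",(258,196),.066),("tab near",(259,216),.066)): print(n,onz(T,p,z))
E
```

```text
((399.5000305175781, 168.00001525878906), (18.91777801513672, 17.220029830932617), 14.03624439239502) ((352.9178161621094, 246.7808074951172), (8.66104507446289, 21.7696533203125), 69.44395446777344)
screen [ 0.5817 -0.1717  0.075 ] 0.0003522706618731685
headL/R near (array([ 0.6583, -0.2168,  0.1033]), np.float64(0.0013515131794875625))
head corner z.115 [ 0.6636 -0.1714  0.115 ]
head corner z.115 [ 0.6545 -0.214   0.115 ]
grn edge [array([ 0.5668, -0.1436,  0.075 ]), array([ 0.6083, -0.1554,  0.075 ]), array([ 0.5963, -0.2   ,  0.075 ]), array([ 0.5549, -0.1879,  0.075 ])]
hoodL-far [0.5411 0.318  0.048 ]
hoodL-near [0.4681 0.3214 0.048 ]
slR-far [0.5234 0.0972 0.03  ]
slR-near [0.4577 0.0998 0.03  ]
tab far [0.5183 0.1747 0.066 ]
tab near [0.4694 0.172  0.066 ]
```

Emit:
move_arm([
  [-16,-15.5,-0.5],
  [-16,-15.5,-0.5],
  [-16,-15.5,-0.5],
  [-16,-15.5,-0.5],
  [-16,-15.5,-0.5],
  [-32,-31,-1],
  [-32,-31,-1],
  [-32,-31,-1],
  [-32,-31,-1],
  [-32,-31,-1],
  [-48,-46.5,-1.5],
  [-48,-46.5,-1.5],
  [-48,-46.5,-1.5],
  [-48,-46.5,-1.5],
  [-48,-46.5,-1.5],
  [-64.7,-62.3,-2],
  [-64.7,-62.3,-2],
  [-64.7,-62.3,-2],
  [-64.7,-62.3,-2],
  [-64.7,-62.3,-2],
], roll=[0.15,0.3,0.45,0.6,0.75,0.9,1.05,1.2,1.35,1.5,1.65,1.8,1.95,2.1,2.25,2.4,2.55,2.7,2.85,3.0], gripper=8.7)

```text
time: 2.15
position: [0.6205, -0.1908, 0.2423]
tool_rot: [3.123, -0.316, 0.0]
ft_force: [-1.1, -0.1, 0.4]
grip_width: 0.998
grip_force: 0.0
```

```bash
python3 - <<'E'
from h import *
s=monitor.get_state();p,R=tool(s);print(s["time"],p,s["joint_positions"],np.degrees(np.arctan2(R[1,1],R[0,1])))
c=cams.get_calibration("wrist");im=cams.get_image("wrist");cv2.imwrite("pics/w1.png",im[:,:,::-1])
print(c)
r=cv2.minAreaRect(big(green(im)));print(r,cv2.boxPoints(r))
E
```

```text
2.15 [ 0.6205 -0.1908  0.2423] [-0.3234  0.3752  0.7677  1.4493 -0.2579  1.4203 -1.3248] -101.55357612402639
{'mtx': array([[360.6859,   0.    , 321.7266],
       [  0.    , 360.6859, 203.549 ],
       [  0.    ,   0.    ,   1.    ]]), 'R': array([[-0.1993, -0.9799,  0.0033],
       [-0.9509,  0.1942,  0.241 ],
       [-0.2368,  0.0449, -0.9705]]), 't': array([-0.064 ,  0.5923,  0.5636])}
((310.3443603515625, 228.49029541015625), (48.655067443847656, 32.62384796142578), 3.5763344764709473) [[285.0467 243.2529]
 [287.0817 210.6926]
 [335.642  213.7277]
 [333.607  246.288 ]]
```

View pics/w1.png

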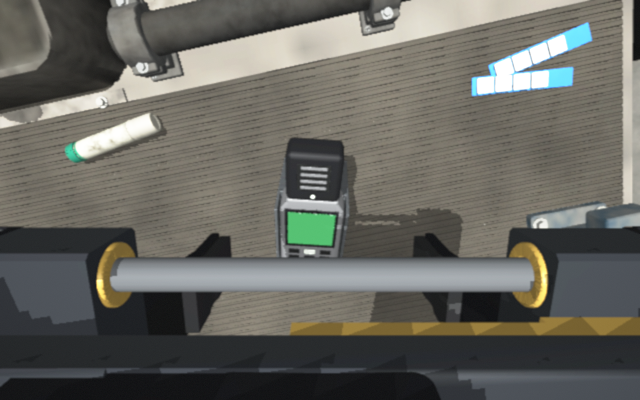

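The wrist view shows the head's top-face end edge at about (287,152)–(344,154) and the screen at (310,228). The tester sits in the rest beneath the gripper.

```bash
python3 - <<'E'
from h import *
c=cams.get_calibration("wrist")
print("scr",onz(c,(310.3,228.5),.075))
b=[onz(c,p,.087) for p in((287.1,210.7),(335.6,213.7))]+[onz(c,p,.063) for p in((285,243.2),(333.6,246.3))]
print(b); d=b[1]-b[0];print("w",np.linalg.norm(d),"az",np.degrees(np.arctan2(d[1],d[0]))+90,)
d=b[0]+b[1]-b[2]-b[3];print("az2",np.degrees(np.arctan2(d[1],d[0])),np.linalg.norm(d)/2)
im=cv2.imread("pics/w1.png");g=cv2.cvtColor(im,cv2.COLOR_BGR2GRAY)
print(g[180,275:355:1])
for z in(.115,.121): print([onz(c,p,z) for p in((287,152),(344,154))])
go((0.644,-.1905,.085),-105)
E
```

```text
scr [ 0.5825 -0.1769  0.075 ]
[array([ 0.6072, -0.1611,  0.087 ]), array([ 0.5952, -0.2036,  0.087 ]), array([ 0.5691, -0.1478,  0.063 ]), array([ 0.5556, -0.1946,  0.063 ])]
w 0.04423494907484011 az -15.847624073154137
az2 -16.06046595943873 0.047015623266163306
[118 119 118 114 109 103 102 102 102 100  86  59  47  48  49  51  51  50
  50  51  49  49  52  53  77 130 162 172 174 180 182 182 177 163 154 151
 147 135 127 122 114 108 104 105 109 108 106 102  92  87  84  70  58  55
  57  52  49  50  51  52  50  49  47  45  41  39  48  64  69  70  71  70
  71  77  78  78  77  73  71  78]
[array([ 0.6612, -0.1763,  0.115 ]), array([ 0.6501, -0.2204,  0.115 ])]
[array([ 0.6616, -0.1769,  0.121 ]), array([ 0.6508, -0.2202,  0.121 ])]
slide cm [ 2.1325 -1.0329 15.6803] roll 0.050276407553142555 tcp [ 0.621  -0.195   0.2418] az -102.11937403812529
```

```bash
python3 - <<'E'
from h import *
for i in range(2): cams.get_image("top")
c=cams.get_calibration("wrist");im=cams.get_image("wrist");c2=cams.get_calibration("wrist")
print(c["t"]-c2["t"])
r=cv2.minAreaRect(big(green(im)));b=cv2.boxPoints(r);print(r,b)
C=onz(c,r[0],.075);print("scr",C)
q=sorted(b,key=lambda p:p[1]);top=sorted(q[:2],key=lambda p:p[0])
d=onz(c,top[1],.087)-onz(c,top[0],.087);print("az",np.degrees(np.arctan2(d[1],d[0]))+90)
g=cv2.cvtColor(im,cv2.COLOR_RGB2GRAY)
H=C+.0795*np.array([np.cos(np.radians(-15.5)),np.sin(np.radians(-15.5)),0]);H[2]=.121;print("exp head end top",H,proj(c,H))
r0=int(proj(c,H-[.02,-.006,.011])[1]);print(r0);row=g[r0,260:380].astype(int);print(row)
go((0.644,-.193,.085),-105.5)
E
```

```text
[-0.0005  0.0007 -0.0001]
((311.6700134277344, 227.11929321289062), (49.516700744628906, 32.773643493652344), 4.085616588592529) [[285.8071 241.7005]
 [288.1421 209.0101]
 [337.533  212.5381]
 [335.1979 245.2284]]
scr [ 0.5817 -0.1722  0.075 ]
az -15.418746984634794
exp head end top [ 0.6583 -0.1935  0.121 ] [317.3192 147.9743]
172
[101  98 101 103 106 109 110 110 111 113 115 115 116 116 115 114 114 113
 113 110 108 106 103 101 102 102  98  77  55  47  47  49  49  52  51  52
  52  49  49  52  53  67 114 159 173 172 172 174 180 182 187 195 174 154
 151 151 137 123 114 107 104 105 106 106 101  91  86  85  81  66  54  54
  54  51  51  51  51  51  51  49  48  44  40  40  51  65  69  69  72  76
  80  79  77  78  75  75  78  94 113 125 128 127 125 126 127 128 129 128
 125 120 121 123 124 126 126 129 129 130 130 132]
slide cm [ 2.526   0.1639 15.6703] roll 0.07866219711789224 tcp [ 0.6198 -0.1866  0.2417] az -100.99298809791861
```

Emit:
move_arm([
  [2.55,-0.15,2],
  [2.55,-0.15,5],
  [2.55,-0.15,9],
  [2.55,-0.15,12],
  [2.55,-0.15,14],
  [2.55,-0.15,15.5],
  [2.55,-0.15,15.5],
  [2.55,-0.15,15.5],
  [2.55,-0.15,15.5],
  [2.55,-0.15,15.5],
  [2.55,-0.15,15.5],
], roll=[0.077,0.077,0.077,0.077,0.077,0.077,0.077,0.077,0.077,0.077,0.077])

```text
time: 3.45
position: [0.6461, -0.19, 0.0886]
tool_rot: [-3.113, 0.421, -0.003]
ft_force: [-0.4, 0.8, 0.7]
grip_width: 0.998
grip_force: 0.0
```

```bash
python3 - <<'E'
from h import *
go((.6455,-.190,.086),-105.5)
a=cams.get_image("side")[:,:,::-1];b=cams.get_image("wrist")[:,:,::-1]
a=cv2.resize(a[200:300,300:433],(640,480),interpolation=cv2.INTER_CUBIC)
cv2.imwrite("pics/g1.png",np.hstack([cv2.resize(a,(400,300)),cv2.resize(b,(400,300))]))
E
```

```text
slide cm [-0.0549  0.0111  0.2584] roll 0.0013999857218811584 tcp [ 0.6461 -0.19    0.0886] az -105.41978672675765
```

View pics/g1.png

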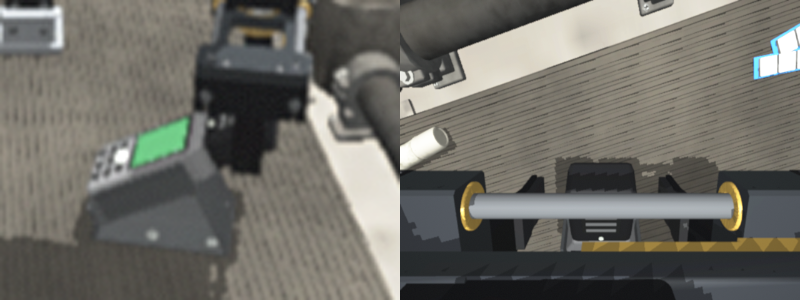

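The head sits centred between the fingers, at column 600 with the fingers at 537 and 665. The finger tips reach the underside of the head.

Emit:
move_arm([
  [0,0,0.2],
  [0,0,0.2],
  [0,0,0.2],
  [0,0,0.2],
  [0,0,0.2],
  [0,0,0.2],
  [0,0,0.2],
  [0,0,0.2],
  [0,0,0.2],
  [0,0,0.2],
], roll=[0,0,0,0,0,0,0,0,0,0], gripper=3.5, squeeze=45)

```text
time: 4.55
position: [0.6455, -0.1899, 0.0856]
tool_rot: [-3.113, 0.421, -0.0]
ft_force: [-0.3, 0.0, -0.1]
grip_width: 0.55
grip_force: 45.0
```

Emit:
move_arm([
  [0,0,-0.5],
  [0,0,-1],
  [0,0,-2],
  [0,0,-3],
  [0,0,-5],
  [0,0,-7],
  [0,0,-9],
  [0,0,-11],
  [0,0,-11],
  [0,0,-11],
  [0,0,-11],
], roll=[0,0,0,0,0,0,0,0,0,0,0])

```text
time: 5.65
position: [0.6449, -0.1895, 0.1944]
tool_rot: [-3.113, 0.421, 0.003]
ft_force: [-0.8, -0.6, -2.3]
grip_width: 0.549
grip_force: 45.0
```

```bash
python3 - <<'E'
from h import *
a=cams.get_image("side")[:,:,::-1];b=cams.get_image("wrist")[:,:,::-1]
a=cv2.resize(a[130:290,280:493],(400,300),interpolation=cv2.INTER_CUBIC)
cv2.imwrite("pics/g2.png",np.hstack([a,cv2.resize(b,(400,300))]))
s=monitor.get_state();print(s["joint_positions"],s["grip_width"]*87,s["grip_force"],s["position"],s["ft_force"])
E
```

```text
[-0.3021  0.4593  0.7563  1.4507 -0.3161  1.3585 -1.3705] 47.716537420742675 44.99983264133334 [ 0.6449 -0.1895  0.1942] [-0.3707  0.6854 -2.229 ]
```

View pics/g2.png

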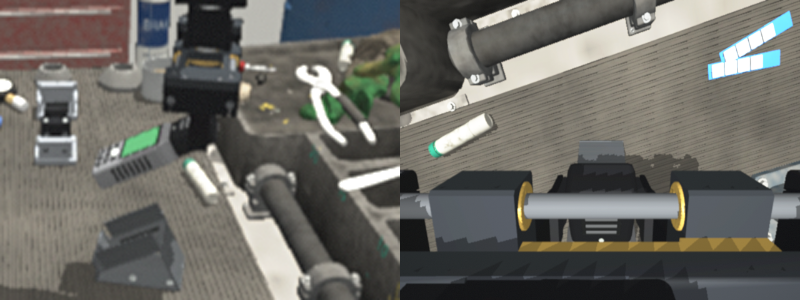

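The tester is lifted and still tilted about 30° in the grip. The rest is clear below it.

Emit:
move_arm([
  [-0.9,-1.8,0],
  [-1.8,-3.6,0],
  [-2.7,-5.5,0],
  [-3.6,-7.3,0],
  [-4.5,-9.1,0],
  [-5.4,-11,0],
  [-6.2,-12.8,0],
  [-7.1,-14.6,0],
  [-8,-16.4,0],
  [-8.9,-18.2,0],
  [-9.8,-20,0],
  [-10.7,-21.9,0],
  [-10.7,-21.9,4],
  [-10.7,-21.9,8],
  [-10.7,-21.9,10.5],
  [-10.7,-21.9,12],
  [-10.7,-21.9,12],
  [-10.7,-21.9,12],
  [-10.7,-21.9,12],
], roll=[-0.14,-0.28,-0.42,-0.56,-0.7,-0.84,-0.98,-1.12,-1.26,-1.4,-1.54,-1.68,-1.78,-1.78,-1.78,-1.78,-1.78,-1.78,-1.78])

```text
time: 7.65
position: [0.6021, 0.0498, 0.0774]
tool_rot: [2.286, 2.152, 0.004]
ft_force: [-1.3, 0.3, -1.4]
grip_width: 0.547
grip_force: 45.0
```

```bash
python3 - <<'E'
from h import *
a=cams.get_image("side")[:,:,::-1];b=cams.get_image("top")[:,:,::-1]
f=lambda im,x,y,w,h:cv2.resize(im[y:y+h,x:x+w],(400,300),interpolation=cv2.INTER_CUBIC)
cv2.imwrite("pics/g3.png",np.hstack([f(a,250,130,213,160),f(b,230,80,213,160)]))
s=monitor.get_state();print(s["joint_positions"],s["ft_force"],tool())
E
```

```text
[-0.4511  0.345   0.3894  1.7525 -0.1474  1.0697 -0.0718] [-1.229   0.4455 -1.6822] (array([0.6018, 0.0498, 0.0773]), array([[ 0.06  ,  0.9982,  0.0029],
       [ 0.9982, -0.06  ,  0.0007],
       [ 0.0009,  0.0029, -1.    ]]))
```

View pics/g3.png

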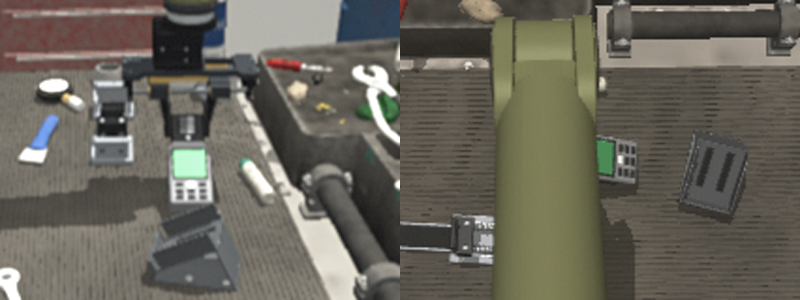

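The tester hangs head-left over clear mat, short of the rest. Next I lower it until the broad end touches, then lay it down with a light grip.

Emit:
move_arm([
  [0,0,0.5],
  [0,0,1],
  [0,0,1.5],
  [0,0,1.8],
  [0,0,1.8],
  [0,0,1.8],
], roll=[0,0,0,0,0,0])

```text
time: 8.35
position: [0.6015, 0.0506, 0.0583]
tool_rot: [2.285, 2.154, 0.003]
ft_force: [0.1, 2.5, 3.5]
grip_width: 0.545
grip_force: 45.0
```

Emit:
move_arm([
  [0.3,0,0.5],
  [0.6,0,1],
  [0.9,0,1.5],
  [1.2,0,2],
  [1.5,0,2.5],
  [1.7,0,3],
  [1.9,0,3.4],
  [2.1,0,3.8],
  [2.2,0,4.2],
  [2.3,0,4.6],
  [2.3,0,4.9],
  [2.3,0,5.2],
  [2.3,0,5.3],
  [2.3,0,5.3],
  [2.3,0,5.3],
], roll=[0,0,0,0,0,0,0,0,0,0,0,0,0,0,0], squeeze=12)

```text
time: 9.85
position: [0.602, 0.0727, 0.0046]
tool_rot: [2.287, 2.154, 0.0]
ft_force: [-1.4, 0.1, -0.5]
grip_width: 0.549
grip_force: 12.0
```

```bash
python3 - <<'E'
from h import *
a=cams.get_image("side")[:,:,::-1];b=cams.get_image("wrist")[:,:,::-1]
f=lambda im,x,y,w,h:cv2.resize(im[y:y+h,x:x+w],(400,300),interpolation=cv2.INTER_CUBIC)
cv2.imwrite("pics/g4.png",np.hstack([f(a,290,160,133,100),cv2.resize(b,(400,300))]))
s=monitor.get_state();print(s["time"],s["ft_force"],s["position"])
E
```

```text
9.95 [-0.5952  0.4994 -2.1034] [0.602  0.0726 0.0046]
```

View pics/g4.png

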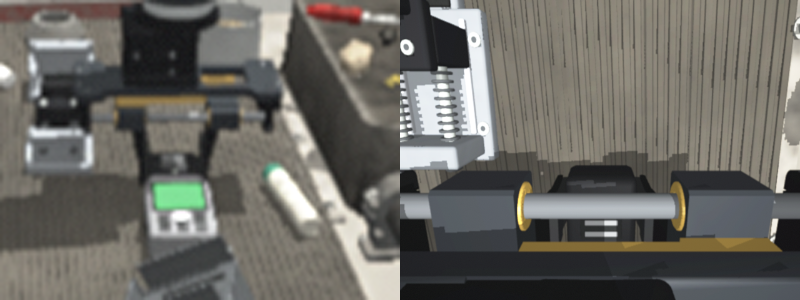

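The tester appears flat or nearly so on the mat. I'll let go and rise.

Emit:
move_arm([
  [0,0,0],
  [0,0,0],
  [0,0,0],
  [0,0,0],
  [0,0,0],
  [0,0,-0.5],
  [0,0,-2],
  [0,0,-5],
  [-2,0,-9],
  [-5,0,-13],
  [-8,0,-17],
  [-8,0,-20],
  [-8,0,-20],
  [-8,0,-20],
  [-8,0,-20],
], roll=[0,0,0,0,0,0,0,0,0,0,0,0,0,0,0], gripper=8.7)

```text
time: 11.45
position: [0.5965, -0.0065, 0.2039]
tool_rot: [-2.285, -2.154, 0.001]
ft_force: [0.3, 0.6, -0.2]
grip_width: 1.004
grip_force: 0.0
```

```bash
python3 - <<'E'
from h import *
cams.get_image("top");cams.get_image("top")
c=cams.get_calibration("wrist");b=cams.get_image("wrist");s=cams.get_image("side")
cv2.imwrite("pics/g5.png",b[:,:,::-1]);
r=cv2.minAreaRect(big(green(b)));B=cv2.boxPoints(r);print(r)
S=cams.get_calibration("side");gs=green(s);gs[:150]=0;gs[:,:300]=0;gs[:,380:]=0
rs=cv2.minAreaRect(big(gs));print(tri(c,r[0],S,rs[0]))
P=[onz(c,p,.028) for p in B];print(np.array(P),"centre",onz(c,r[0],.028))
print([(np.linalg.norm(d),np.degrees(np.arctan2(d[1],d[0]))) for d in (P[1]-P[0],P[2]-P[1])])
print(tool())
E
```

```text
((323.5, 174.0), (46.0, 47.0), 90.0)
(array([0.5978, 0.0036, 0.0274]), np.float64(0.000577350957210696))
[[ 0.5769  0.0266  0.028 ]
 [ 0.6205  0.024   0.028 ]
 [ 0.6187 -0.0198  0.028 ]
 [ 0.5737 -0.0172  0.028 ]] centre [0.5975 0.0037 0.028 ]
[(np.float64(0.043726230794114015), np.float64(-3.313913490940706)), (np.float64(0.04391757898414561), np.float64(-92.35048653205263))]
(array([ 0.5966, -0.0068,  0.2034]), array([[ 0.0593,  0.9982, -0.0021],
       [ 0.9982, -0.0593, -0.0003],
       [-0.0005, -0.0021, -1.    ]]))
```

View pics/g5.png

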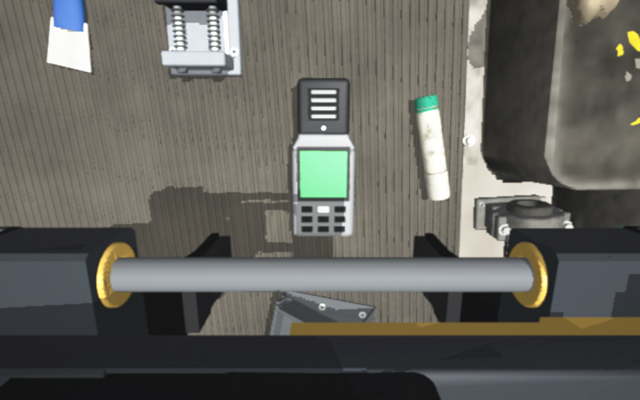

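The tester lies flat, with the screen centre at (323,174), the broad end edge at row ~235 and the head at row ~80–86.

```bash
python3 - <<'E'
from h import *
c=cams.get_calibration("wrist");im=cv2.imread("pics/g5.png");g=cv2.cvtColor(im,cv2.COLOR_BGR2GRAY)
print("col302",g[222:245,300],"col345",g[222:245,345]);print("head",g[74:96,324]);print("row225",g[225,285:365]);print("row150",g[150,285:365])
for p in((324,235),(324,79),(324,86)): print(p,onz(c,p,.028),onz(c,p,0))
for row,a,b in((225,294,354),): print(onz(c,(a,row),.028),onz(c,(b,row),.028))
E
```

```text
col302 [146 148 149 148 142 140 140 141 141 143 146 140 132 120  90  76  76  77
  77  75  76  77  78] col345 [213 230 233 230 213 205 205 206 204 210 226 222 206 189 150 132 131 131
 130 130 130 130 130]
head [120 120 121 112  70  56  72  88  99 106 107 106 107 101  72 108 203 243
 245 218 123  61]
row225 [115 122 126 113  93  82  79  80 107 156 176 158 147 147 148 148 142 139
 139 139 140 139 139 139 140 139 138 140 146 149 149 149 145 141 138 139
 139 139 139 140 141 140 140 142 147 150 149 149 146 141 139 139 140 140
 139 138 156 202 221 225 230 232 232 231 226 218 204 178 144 130 126 114
 122 130 130 123 121 118 100 106]
row150 [128 123 111  91  80  72  76  98 142 173 180 154 115 100 109 127 135 136
 137 137 137 138 138 138 142 143 144 144 145 145 146 145 145 143 138 134
 134 134 135 134 129 126 126 126 127 126 127 127 128 128 128 128 128 128
 129 129 129 130 130 131 130 123 112 109 126 159 185 191 168 132 116 117
 116 110 115 115 106 111 122 127]
(324, 235) [ 0.5948 -0.0572  0.028 ] [ 0.5944 -0.0669  0.    ]
(324, 79) [0.6031 0.0885 0.028 ] [0.6033 0.0909 0.    ]
(324, 86) [0.6027 0.0826 0.028 ] [0.603  0.0845 0.    ]
[ 0.566  -0.0452  0.028 ] [ 0.6247 -0.0486  0.028 ]
```

Emit:
move_arm([
  [1.2,0,4],
  [1.2,0,8],
  [1.2,0,12],
  [1.2,0,15],
  [1.2,0,17.5],
  [1.2,0,19],
  [1.2,0,19.9],
  [1.2,0,19.9],
  [1.2,0,19.9],
  [1.2,0,19.9],
], roll=[-0.01,-0.01,-0.01,-0.01,-0.01,-0.01,-0.01,-0.01,-0.01,-0.01])

```text
time: 12.65
position: [0.5991, 0.0048, 0.007]
tool_rot: [2.275, 2.164, 0.004]
ft_force: [-0.3, -0.9, 0.3]
grip_width: 1.002
grip_force: 0.0
```

Emit:
move_arm([
  [0,0,0],
  [0,0,0],
  [0,0,0],
  [0,0,0],
  [0,0,0],
  [0,0,0],
  [0,0,0],
  [0,0,0],
], roll=[0,0,0,0,0,0,0,0], gripper=4.5, squeeze=55)

```text
time: 13.45
position: [0.598, 0.0049, 0.0057]
tool_rot: [-2.276, -2.165, -0.0]
ft_force: [-0.2, -0.5, 1.7]
grip_width: 0.686
grip_force: 55.0
```

Emit:
move_arm([
  [0,0,-0.5],
  [0,0,-1.5],
  [0,0,-4],
  [0,0,-7],
  [0,0,-10],
  [0,0,-13],
  [0,0,-15],
  [0,0,-16],
  [0,0,-16],
  [0,0,-16],
  [0,0,-16],
], roll=[0,0,0,0,0,0,0,0,0,0,0])

```text
time: 14.55
position: [0.5969, 0.0048, 0.1639]
tool_rot: [-2.275, -2.164, 0.004]
ft_force: [-0.1, -0.9, -1.2]
grip_width: 0.685
grip_force: 55.0
```

```bash
python3 - <<'E'
from h import *
c=cams.get_calibration("wrist");b=cams.get_image("wrist")
cv2.imwrite("pics/g6.png",b[:,:,::-1]);s=monitor.get_state()
print(s["time"],tool(s),s["joint_positions"],s["grip_force"],s["grip_width"]*87,s["ft_force"],s["torque"])
np.savez("w6.npz",**c)
for x,y,z in((.5237,.0972,.03),(.4577,.0998,.03)):print(proj(c,(x,y,z)))
E
```

```text
14.6 (array([0.5969, 0.0048, 0.164 ]), array([[ 0.05  ,  0.9987, -0.0027],
       [ 0.9988, -0.05  , -0.0004],
       [-0.0005, -0.0027, -1.    ]])) [-0.4179  0.2554  0.4298  1.6786 -0.1114  1.2346 -0.0132] 54.95336785912514 59.71391239432666 [-0.7582  0.3541 -1.7334] [-0.0732  0.0618  0.0369]
[223.8391  83.313 ]
[139.5033  84.1804]
```

View pics/g6.png

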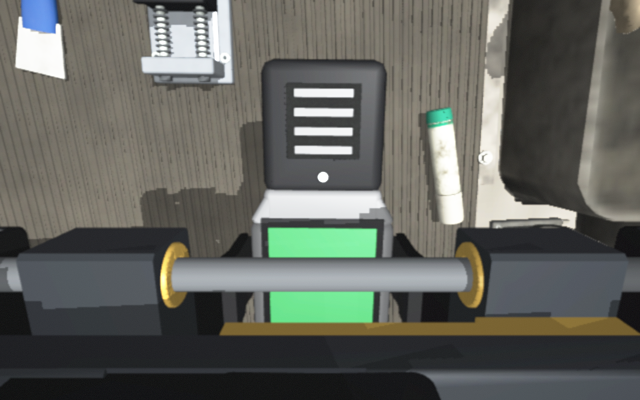

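The tester is held level by the body, head forward. That was my last picture to view, so from here I measure numerically with masks, starting with the cradle's axis.

```bash
python3 - <<'E'
from h import *
T=cams.get_calibration("top")
im=cv2.imread("pics/top0.png");h=cv2.cvtColor(im,cv2.COLOR_BGR2HSV)
# mat stats
print("mat",h[230,210:225:3].tolist(), "hood",h[200:206,201].tolist(),"rear",h[205:211,287].tolist())
m=((h[:,:,2]>125)&(h[:,:,1]<40)).astype(np.uint8)*255
z=np.zeros_like(m);z[183:226,194:296]=m[183:226,194:296]
for r in range(184,225): print(r,''.join('#' if v else '.' for v in z[r,194:296]))
E
```

```text
mat [[16, 16, 211], [21, 22, 81], [16, 42, 103], [18, 38, 101], [16, 39, 98]] hood [[100, 8, 194], [105, 3, 198], [60, 1, 194], [105, 3, 196], [110, 4, 195], [113, 5, 194]] rear [[120, 2, 125], [120, 2, 118], [120, 2, 112], [90, 2, 107], [105, 5, 107], [105, 5, 101]]
184 ......................................................................................................
185 ......................................................................................................
186 ......................................................................................................
187 ......................................................................................................
188 .......###............................................................................................
189 .......###...#####....................................................................................
190 .......###.......##############.......................................................................
191 .......#######...............#.#...............................................
[... 2854 characters left out ...]
..................#########.......###########.............
219 ...............................................................######.........#############...........
220 ..................................................................................#########...........
221 ......................................................................................................
222 ......................................................................................................
223 ......................................................................................................
224 ......................................................................................................
```

Emit:
move_arm([
  [4,0,0],
  [8,0,0],
  [12,0,0],
  [16,0,0],
  [18,0,0],
  [19,0,0],
  [19,0,0],
  [19,0,0],
  [19,0,0],
], roll=[0,0,0,0,0,0,0,0,0])

```text
time: 15.5
position: [0.6079, 0.1915, 0.1657]
tool_rot: [2.28, 2.16, -0.001]
ft_force: [0.3, -0.1, -2.5]
grip_width: 0.685
grip_force: 55.0
```

```bash
python3 - <<'E'
from h import *
c=cams.get_calibration("wrist");b=cams.get_image("wrist");c2=cams.get_calibration("wrist")
print(np.abs(c["t"]-c2["t"]).max(),tool());cv2.imwrite("pics/c1.png",b[:,:,::-1]);np.savez("c1.npz",**c)
for n,(x,y,z) in dict(org=(.499,.236,.012),hoodtop1=(.5411,.318,.048),hoodtop2=(.4681,.3214,.048)).items():print(n,proj(c,(x,y,z)))
g=cv2.cvtColor(b,cv2.COLOR_RGB2GRAY)
for r in range(30,232,5): print(r,''.join(" .:-=+*#%@"[min(9,int(v)//26)] for v in g[r,120:290:2]))
E
```

```text
0.00029275709325207733 (array([0.6079, 0.192 , 0.1658]), array([[ 0.0533,  0.9986,  0.0004],
       [ 0.9986, -0.0533, -0.0008],
       [-0.0008,  0.0004, -1.    ]]))
org [194.4255 145.6103]
hoodtop1 [219.9253  31.1489]
hoodtop2 [117.587   31.8179]
30 +*%@@@@@@@@@@@@@@@@@@@@@@##@@@@@@@@@@@@@@@@@@@@@@@%+=++===++=+=++===+====+===++===++=
35 ++%@@@@@@@@@@@@@@@@@@@@@@@%@@@@@@@@@@@@@@@@@@@@@@@@*==#@@#=+=+=++=+=++===+===++=+=++=
40 =+++**%%%%%%%%%%%%%%@@@@@@@@@@@@@@@@@@@@@@@@@@%%%%%*=====+=+====+===++===+====+====+=
45 +++=+=#@@@@%%@@@@@@@@@@@@@@@@@@@@@@@@@@@@@@@@@@%=------====+====+====+===++===+====+=
50 +=++=++%@@@@@@@@@@@@@@@@@@@@@@@@@@@@@@@@@@@@@@@%-**#@*-=*#====+=++===+===++===++=-===
55 @#++=+=**********##################%%%%%%%%%%%%#-=**@#=#@%+=+=+=++===++===+===++=-===
60 @@@%+=+%#+=====-----+*+.........................:=**@#=*@%==+====+=+=++=+==-.........
65 @@#*++++@%%###%=----+*+:.........................-**%%=+@@*=+====+===++=:::::::::::::
70 **+++==+@%%%##%=====#%%=.......:.::::::::::.....:-**%%=+@@*=++===++=+++::::----------
75 ++=-=+=+%%%%%#%*====*@@*:::::::::::::::::::::::
[... 2124 characters left out ...]
-:---:::--------+=..............::+#*-----:-:----:---:---+#%@@@@@@@@@@
200 ==========--:::--:---:---------++:...............-*+-------::---:------+#%%@@@@@@@@@@
205 =+=+======---:::-:----:-***********************************+----:-----*%%@@@@@@@@@@@@
210 ======+===---:::-::---:-+***#%**********************##*****+-----:--=#%%@@@@@@@@@@@@@
215 +=+===+====--:::--:---:-+**+*#+====+++=+++++++++++**#@*****+-----:-*#%@@@@@%@@@@@@@@@
220 +==========---:-:-::....-.............................:#==#*-----:=#%%*-::::---------
225 =======+=+=---:::-:............................::......+***+=:-----====::::::::::::::
230 ..................................::::::::.....::......+****=:----=+++=:::*##########
```

```bash
python3 - <<'E'
from h import *
c=dict(np.load("c1.npz"));im=cv2.imread("pics/c1.png");g=cv2.GaussianBlur(cv2.cvtColor(im,cv2.COLOR_BGR2GRAY),(3,3),0).astype(float)
def fit(c0,c1,rows,sg,z):
    P=[]
    for r in rows:
        a,b=c0(r),c1(r); d=np.diff(g[r,a:b])*sg; k=int(np.argmax(d)); P.append(onz(c,(a+k+.5,r),z))
    P=np.array(P);k=np.polyfit(P[:,1],P[:,0],1);k=np.polyfit(P[:,1][abs(np.polyval(k,P[:,1])-P[:,0])<.002],P[:,0][abs(np.polyval(k,P[:,1])-P[:,0])<.002],1);return k
rows=range(122,184,2)
kL=fit(lambda r:168+int((r-120)*.1),lambda r:183+int((r-120)*.1),rows,1,.012)
kR=fit(lambda r:213+int((r-120)*.06),lambda r:229+int((r-120)*.06),rows,-1,.012)
for k in(kL,kR):print("az",90-np.degrees(np.arctan(k[0])),"x at .2,.236,.3",np.polyval(k,[.2,.236,.3]))
m=(kL+kR)/2;print("mid",90-np.degrees(np.arctan(m[0])),np.polyval(m,[.2,.236,.3]),"w",np.polyval(kR-kL,.236))
for col in(160,180,200): 
    v=g[45:70,col];k=45+int(np.argmin(np.diff(v)));w=g[108:122,col];print(col,"lip row",k,onz(c,(col,k+.5),.048),onz(c,(col,k+.5),.043),"grow",w.astype(int))
for r in(46,50,53):
    v=np.diff(g[r,125:240]);print(r,[ (125+i,int(v[i])) for i in np.where(abs(v)>25)[0]])
for r in(26,29,30,32,35): 
    v=np.diff(g[r,110:240]);print(r,[ (110+i,int(v[i])) for i in np.where(abs(v)>25)[0]])
print("col",[ (cc,g[0:34:2,cc].astype(int).tolist()) for cc in(150,190)])
E
```

```text
az 86.13730132997372 x at .2,.236,.3 [0.4814 0.4838 0.4882]
az 86.47802218319019 x at .2,.236,.3 [0.5187 0.5209 0.5249]
mid 86.3076290678558 [0.5001 0.5024 0.5065] w 0.03709303927370891
160 lip row 54 [0.4959 0.3048 0.048 ] [0.4938 0.3056 0.043 ] grow [135 184 225 238 240 238 226 191 145 122 124 129 132 133]
180 lip row 55 [0.5102 0.3034 0.048 ] [0.5084 0.3042 0.043 ] grow [ 68  69  91 153 217 241 238 235 237 239 216 157 103  83]
200 lip row 56 [0.5246 0.3019 0.048 ] [0.5231 0.3027 0.043 ] grow [ 69  67  84 145 214 243 240 235 237 240 218 158  96  70]
46 [(np.int64(131), 35), (np.int64(132), 35), (np.int64(214), -47), (np.int64(215), -44)]
50 [(np.int64(132), 38), (np.int64(133), 26), (np.int64(213), -26), (np.int64(214), -53), (np.int64(215), -46), (np.int64(217), 31), (np.int64(222), 27), (np.int64(225), -45), (np.int64(226), -41)]
53 [(np.int64(132), 33), (np.int64(133), 31), (np.int64(214), -52), (np.int64(215), -53), (np.int64(217), 37), (np.int64(218), 33), (np.int64(222), 30), (np.int64(225), -43), (np.int64(226), -44), (np.int64(229), 46), (np.int64(230), 42), (np.int64(234), -39), (np.int64(235), -38)]
26 [(np.int64(165), 33), (np.int64(166), 26)]
29 [(np.int64(122), 30), (np.int64(123), 26), (np.int64(221), -31)]
30 [(np.int64(122), 34), (np.int64(123), 26), (np.int64(169), -31), (np.int64(170), -26), (np.int64(172), 35), (np.int64(221), -41), (np.int64(222), -32)]
32 [(np.int64(122), 34), (np.int64(123), 28), (np.int64(221), -43), (np.int64(222), -35), (np.int64(225), 29), (np.int64(233), -27)]
35 [(np.int64(122), 32), (np.int64(123), 32), (np.int64(221), -43), (np.int64(222), -38), (np.int64(227), 31), (np.int64(228), 30), (np.int64(233), -35), (np.int64(234), -36)]
col [(150, [127, 127, 127, 125, 126, 126, 126, 127, 128, 131, 134, 136, 137, 141, 201, 236, 239]), (190, [119, 120, 119, 117, 116, 115, 114, 116, 115, 117, 118, 120, 122, 125, 160, 233, 241])]
```

```bash
python3 - <<'E'
from h import *
c=dict(np.load("c1.npz"));im=cv2.imread("pics/c1.png");g=cv2.cvtColor(im,cv2.COLOR_BGR2GRAY).astype(int)
print(-c["R"].T@c["t"]);p=np.array([.6079,.192,.1658])
print(g[54:76,325],g[54:76,300])
for z in(.188,.184,.160): print(z,[onz(c,(320,r),z)-p for r in(60,62,68)])
print("lipmid",(onz(c,(132.5,50),.048)+onz(c,(214.7,50),.048))/2)
print("endmid",(onz(c,(122.5,30),.048)+onz(c,(221.7,30),.048))/2,onz(c,(160,28),.048))
print("x28 plate",onz(c,(190,111),.012),onz(c,(190,117.5),.012))
h=green(im[:,:,::-1].copy());ct=big(h);b=cv2.boundingRect(ct);print("green",b)
print("head sides row 120",[(i+250,g[120,250+i]) for i in range(0,20)],[(i+375,g[120,375+i]) for i in range(0,20)])
for col in(262,388):
  print(onz(c,(col,120),.188)-p)
E
```

```text
[0.6105 0.2577 0.3277]
[130 130 132 131 124  81  49  50  57  65  72  80  87  93  98 102 105 108
 108 109 109 109] [118 119 119 117 108  68  45  52  59  66  74  78  82  85  89  93  96  98
  99 100  99  99]
0.188 [array([0.003 , 0.0843, 0.0222]), array([0.003 , 0.0836, 0.0222]), array([0.0029, 0.0816, 0.0222])]
0.184 [array([0.003 , 0.0848, 0.0182]), array([0.003 , 0.0841, 0.0182]), array([0.0029, 0.082 , 0.0182])]
0.16 [array([ 0.0031,  0.088 , -0.0058]), array([ 0.0031,  0.0872, -0.0058]), array([ 0.0029,  0.0848, -0.0058])]
lipmid [0.5062 0.3073 0.048 ]
endmid [0.5071 0.3205 0.048 ] [0.4987 0.3223 0.048 ]
x28 plate [0.4993 0.2651 0.012 ] [0.4985 0.2598 0.012 ]
green (267, 227, 110, 31)
head sides row 120 [(250, np.int64(130)), (251, np.int64(135)), (252, np.int64(128)), (253, np.int64(130)), (254, np.int64(130)), (255, np.int64(116)), (256, np.int64(107)), (257, np.int64(101)), (258, np.int64(90)), (259, np.int64(103)), (260, np.int64(128)), (261, np.int64(123)), (262, np.int64(80)), (263, np.int64(46)), (264, np.int64(46)), (265, np.int64(52)), (266, np.int64(57)), (267, np.int64(61)), (268, np.int64(66)), (269, np.int64(71))] [(375, np.int64(101)), (376, np.int64(92)), (377, np.int64(84)), (378, np.int64(76)), (379, np.int64(70)), (380, np.int64(65)), (381, np.int64(62)), (382, np.int64(55)), (383, np.int64(53)), (384, np.int64(73)), (385, np.int64(108)), (386, np.int64(132)), (387, np.int64(133)), (388, np.int64(123)), (389, np.int64(129)), (390, np.int64(141)), (391, np.int64(146)), (392, np.int64(145)), (393, np.int64(140)), (394, np.int64(127))]
[-0.02    0.0643  0.0222]
[0.0275 0.0617 0.0222]
```

```bash
python3 - <<'E'
from h import *
go((.5032,.2483,.10),-3.7)
E
```

```text
slide cm [  5.0732 -10.7548   6.5678] roll 0.011207634300768987 tcp [0.6079 0.192  0.1658] az -3.0578498562398786
```

Emit:
move_arm([
  [1.5,-3,0],
  [3,-6,0],
  [4.5,-9,0],
  [5.1,-10.8,1],
  [5.1,-10.8,3],
  [5.1,-10.8,5],
  [5.1,-10.8,6.5],
  [5.1,-10.8,6.5],
  [5.1,-10.8,6.5],
  [5.1,-10.8,6.5],
], roll=[0.011,0.011,0.011,0.011,0.011,0.011,0.011,0.011,0.011,0.011], squeeze=60)

```text
time: 16.55
position: [0.5031, 0.251, 0.1017]
tool_rot: [2.289, 2.152, 0.003]
ft_force: [0.7, 0.2, -1.7]
grip_width: 0.683
grip_force: 60.0
```

```bash
python3 - <<'E'
from h import *
go((.5032,.2483,.058),-3.7);s=monitor.get_state();print(s["time"],s["ft_force"],s["joint_positions"])
c=cams.get_calibration("wrist");b=cams.get_image("wrist");g=cv2.cvtColor(b,cv2.COLOR_RGB2GRAY)
print("hood end corners exp",proj(c,(.5025+.087*.0645,.2375+.087*.998,.048)))
for r in range(0,90,5): print(r,''.join(" .:-=+*#%@"[min(9,int(v)//26)] for v in g[r,220:430:3]))
cv2.imwrite("pics/c2.png",b[:,:,::-1]);np.savez("c2.npz",**c)
E
```

```text
slide cm [-0.2738  0.0206  4.371 ] roll 0.0029273593673431186 tcp [0.5031 0.251  0.1017] az -3.5322746631331565
16.55 [ 0.6566  0.1937 -1.7423] [-0.7559  0.2273  0.2781  1.8298 -0.0699  1.0919 -0.5141]
hood end corners exp [323.8822  99.9617]
0 ====-=+=-=+=-===-========================-=======-===-===-===-=======-
5 ==+===+==========================-=======-===-===-===:===-===-=======-
10 ==+=+=+===+==============-=======-===-===-===-===-===-===-===-=======-
15 ==+=+=+==================-===-===-===-===-===-===-===:===-===-===-====
20 ==+===+=======+==-===-===-===-===-===-=======-===-===-===:===-===-===-
25 ======++======++======+==============-=======-===-===-===-===-===-===-
30 ===+==++==++==++=====================-=======-===-========+==-===-===-
35 ===+=+=+=+=+=+=+=======+=============================-=======-===-===-
40 =+=+=+=+=+=+=+=+=============================================-===-===-
45 =+=+=+=+=+=+=+=+================-==============+=======+=====-===-===-
50 +==+++=++==+++=+=======================================+===+=-========
55 +===+==++==++=-++=-+==========-================+=======+==++=-========
60 +===+==++==++==+=:.........................:......::-==+===+==========
65 +=+=+=+=+===+==.:::::::::::::::::::::::::::::::::::::::===============
70 +=+=+=+=+=+=+=:::-------------------------===========-::===+==========
75 ++==+++=++==+=.::---------------------===============-:.===+==========
80 ++==++==++=-++.::---------------------===============-:.===+=-========
85 =+=+=+=+++==++.::-----:::::::::::::::::::::::::-=====-::===+=-========
```

Emit:
move_arm([
  [0,0,1.5],
  [0,0,3],
  [0,0,4],
  [0,0,4.35],
  [0,0,4.35],
  [0,0,4.35],
  [0,0,4.35],
], roll=[0.003,0.003,0.003,0.003,0.003,0.003,0.003])

```text
time: 17.3
position: [0.5026, 0.2511, 0.0577]
tool_rot: [2.291, 2.149, 0.002]
ft_force: [-0.0, -0.5, -1.0]
grip_width: 0.686
grip_force: 60.0
```

Emit:
move_arm([
  [-0.2,0,0],
  [-0.4,0,0],
  [-0.6,0,0],
  [-0.6,0,0],
  [-0.6,0,0],
], roll=[0,0,0,0,0])

```text
time: 17.8
position: [0.5017, 0.2449, 0.0572]
tool_rot: [-2.292, -2.149, -0.0]
ft_force: [0.1, -0.4, -2.6]
grip_width: 0.683
grip_force: 60.0
```

Emit:
move_arm([
  [-0.2,0,0],
  [-0.4,0,0],
  [-0.6,0,0],
  [-0.8,0,0],
  [-0.8,0,0],
  [-0.8,0,0],
], roll=[0,0,0,0,0,0])

```text
time: 18.4
position: [0.5012, 0.2374, 0.0572]
tool_rot: [-2.291, -2.149, -0.001]
ft_force: [-0.8, 3.3, -2.0]
grip_width: 0.689
grip_force: 59.9
```

Emit:
move_arm([
  [-0.3,0,0],
  [-0.6,0,0],
  [-0.9,0,0],
  [-1,0,0],
  [-1,0,0],
  [-1,0,0],
], roll=[0,0,0,0,0,0])

```text
time: 19.0
position: [0.5005, 0.2274, 0.0572]
tool_rot: [-2.291, -2.149, -0.002]
ft_force: [0.1, 5.8, -0.7]
grip_width: 0.682
grip_force: 59.9
```

Emit:
move_arm([
  [-0.3,0,0],
  [-0.6,0,0],
  [-0.9,0,0],
  [-1.2,0,0],
  [-1.5,0,0],
  [-1.6,0,0],
  [-1.6,0,0],
  [-1.6,0,0],
  [-1.6,0,0],
], roll=[0,0,0,0,0,0,0,0,0])

```text
time: 19.9
position: [0.4995, 0.2132, 0.0574]
tool_rot: [-2.289, -2.149, -0.004]
ft_force: [0.5, 8.8, -2.9]
grip_width: 0.683
grip_force: 59.9
```

```bash
python3 - <<'E'
from h import *
c=cams.get_calibration("wrist");b=cams.get_image("wrist");g=cv2.cvtColor(b,cv2.COLOR_RGB2GRAY)
s=monitor.get_state();p=s["position"];print(p,s["ft_force"],s["torque"]);go((.5025+.0645*-.0262,.2375-.0262*.998,p[2]),-3.7)
for r in range(0,100,4): print(r,''.join(" .:-=+*#%@"[min(9,int(v)//26)] for v in g[r,220:430:3]))
col=323;print(g[0:80,col]);
cv2.imwrite("pics/c3.png",b[:,:,::-1]);np.savez("c3.npz",**c)
u=np.array([.0645,.998]);
for r in range(10,75,4): print(r,onz(c,(col,r),.048),onz(c,(col,r),p[2]+.022)-p)
E
```

```text
[0.4995 0.2132 0.0574] [ 0.0278  8.1884 -2.2125] [1.8213 0.0184 0.1259]
slide cm [-0.1727  0.1388 -0.0004] roll 0.001766346832775767 tcp [0.4995 0.2132 0.0574] az -3.5987957813256464
0 +-++===++=+=++===+==-====-=========-====-====-=============-====-====-
4 +=++==-++=+=++===++=-=+============-====-====-=============-====-====-
8 +=++===++=+=++===++==========+#*##@@@###*====-=============-====-====-
12 ==+++==+*%%%%%%%%%%%%%%%%%%%%%%%%@@*@@%%%%%#%%%%%%#%%#########+=-====:
16 =+=++=++#%%@@@@@@@@@@@@@@@@@@@@@@@@*@@@@@@@@@@@@@@@@@@@@@@@@@%*=-====-
20 =+=++=++*%@@@@@@@@@@@@@@@@@@@@@@@%@@@@@@@@@@@@@@@@@@@@@@@@@@@@*=-====-
24 =+=++=++*%@@@@@@@@@@@@@@@@@@@@@@@@@@@@@@@@@@@@@@@@@@@@@@@@@@@@+======-
28 =+=++=++*%%%%%%%%%%%%%%%%%%%%%%%%%%%@@@@@%%@@@@@@@@@@@@@@@@@@%+======-
32 =+=++=+=+====%@@%%%%%@@@@@@@@@@@@@@@@@@@@@@@@@@@@@@@@@@@@%+++========:
36 ===++=+=++---%@@@@@%%%@@@@@@@@@@@@@@@@@@@@@@@@@@@@@@@@@@@%--=========-
40 +==+++=+++---%@@@@@@@@@@@@@@@@@@@@@@@@@@@@@@@@@@@@@@@@@@@%-==========-
44 +=+=++=+=--=-%@@@@@@@@@@@@@@@@@@@@@@@@@@@@@@@@@@@@@@@@@@@%===========-
48 +=+=++==--=%=%@@@@@@@@@@@@@@@
[... 1388 characters left out ...]
0.0986 0.022 ]
22 [0.5058 0.3176 0.048 ] [0.0056 0.0973 0.022 ]
26 [0.5057 0.316  0.048 ] [0.0056 0.096  0.022 ]
30 [0.5056 0.3144 0.048 ] [0.0055 0.0947 0.022 ]
34 [0.5055 0.3128 0.048 ] [0.0054 0.0934 0.022 ]
38 [0.5054 0.3112 0.048 ] [0.0053 0.092  0.022 ]
42 [0.5053 0.3096 0.048 ] [0.0052 0.0907 0.022 ]
46 [0.5052 0.3079 0.048 ] [0.0052 0.0894 0.022 ]
50 [0.5051 0.3063 0.048 ] [0.0051 0.088  0.022 ]
54 [0.505  0.3046 0.048 ] [0.005  0.0867 0.022 ]
58 [0.5049 0.303  0.048 ] [0.0049 0.0853 0.022 ]
62 [0.5048 0.3013 0.048 ] [0.0048 0.0839 0.022 ]
66 [0.5047 0.2996 0.048 ] [0.0047 0.0826 0.022 ]
70 [0.5046 0.2979 0.048 ] [0.0047 0.0812 0.022 ]
74 [0.5045 0.2962 0.048 ] [0.0046 0.0798 0.022 ]
```

The lip edge at row 55 and the head end at row 58 put the head about 5 mm short of the hood's lip. The tester is about 1.4 mm off sideways, so I'll shift it, push 1.5 mm further and then lower.

Emit:
move_arm([
  [-0.1,0.07,0],
  [-0.15,0.14,0],
  [-0.15,0.14,0],
  [-0.15,0.14,0],
], roll=[0,0,0,0])

```text
time: 20.35
position: [0.4995, 0.2119, 0.0573]
tool_rot: [-2.288, -2.148, -0.001]
ft_force: [-2.7, 8.1, -0.7]
grip_width: 0.685
grip_force: 60.0
```

Emit:
move_arm([
  [0,0,0.3],
  [0,0,0.6],
  [0,0,0.9],
  [0,0,1.2],
  [0,0,1.5],
  [0,0,1.8],
  [0,0,1.8],
  [0,0,1.8],
], roll=[0,0,0,0,0,0,0,0])

```text
time: 21.15
position: [0.5023, 0.2119, 0.0403]
tool_rot: [-2.289, -2.151, -0.009]
ft_force: [2.1, 8.5, -1.0]
grip_width: 0.685
grip_force: 59.9
```

```bash
python3 - <<'E'
from h import *
c=cams.get_calibration("wrist");b=cams.get_image("wrist");g=cv2.cvtColor(b,cv2.COLOR_RGB2GRAY)
s=monitor.get_state();p=s["position"];print(p,s["ft_force"],s["torque"]);go((.5025+.0645*-.0262,.2375-.0262*.998,p[2]),-3.7)
for r in range(4,110,4): print(r,''.join(" .:-=+*#%@"[min(9,int(v)//26)] for v in g[r,220:430:3]))
print(g[30:90,323])
E
```

```text
[0.5023 0.2119 0.0403] [ 1.7151  8.8504 -1.7983] [ 1.7115 -0.3333  0.2361]
slide cm [-0.068  -0.1464 -0.0008] roll 0.0023151793660578512 tcp [0.5023 0.2119 0.0403] az -3.567349993509118
4 -+=%%%%%%%%%%@@@@@@@@@@@@@@@@@@@@@@@@@@@@@@@@@@@@@@@@@@@@@@@@@%+=:====
8 =+=%%%%%%%%@@@@@@@@@@@@@@@@@@@@@%#@@@@@@@@@@@@@@@@@@@@@@@@@@@@%+=:====
12 =++#@%@@%@@@@@@@@@@@@@@@@@@@@@@@@@@@@@@@@@@@@@@@@@@@@@@@@@@@@@%+=-====
16 +++*####%%%%%%%%%%%%%%%%%%%%%%%%%%%%%%%%%%%%%%%%%%%%%%%%%%%%%%%==-====
20 +=+=----%%%%%%%%%%%%@@@@@@@@@@@@@@@@@@@@@@@@@@@@@@@@@@@@@@=======-====
24 +=+=+---%@%%%%%%%%%@@@@@@@@@@@@@@@@@@@@@@@@@@@@@@@@@@@@@@@---====-====
28 +=+=++--#@@@@%%%%%@@@@@@@@@@@@@@@@@@@@@@@@@@@@@@@@@@@@@@@@---====-====
32 +=++++--#@@@@@@@@@@@@@@@@@@@@@@@@@@@@@@@@@@@@@@@@@@@@@@@@@-=-====-====
36 +=+=-=%+#@@@@@@@@@@@@@@@@@@@@@@@@@@@@@@@@@@@@@@@@@@@@@@@@%+%+====-====
40 +=+=--%+*@@@@@@@@@@@@@@@@@@@@@@@@@@@@@@@@@@@@@@@@@@@@@@@@%*@+====-====
44 ++=---%+*%%%%%%%%%%%%%%%%%%%%%%%%%%%%%%%%%%%%%%%%%%%%%%%%%*%+====-====
48 ++=---%+==--=--===-:::::::::::::::--:--:-:------===--====+#%=====-====
52 ++=---##====+--+++=......
[... 629 characters left out ...]
===-=+=+
88 -++=+-=@%###*=.::-----:::####*********+++++++::-=====-::**@#-=+=+-++==
92 -++++==%%###*=.::-----:::@@@@@@@@@@@@@@@@@@@@::-====--:-**@*-=+=+-++=+
96 =+++==-%%###*=.::-----:::######%%%%%%%%%@@@@@::=====-::-++@*-++=+-++=+
100 +=++==-%%###*=.::-----:::::::::::::::::::::::::-====-::=++@*-++=+:++=+
104 +=++==-%%###+=..::----:::::::::::::::::::::::::-====-::=++@*-++=+:++=+
108 +=++=+-%@####=..::----:::%%%%%%%%#########**+::-====-::+++@+=++=+=++=+
[238 238 238 239 239 239 239 240 240 240 240 240 239 234 219 196 164 117
  77  49  42  41  42  41  40  42  43  42  42  38  41  47  56  62  69  78
  84  88  91  95  97 101 102 102 102 102 102 102 101 102 102 103  98  76
  63  62  61  76 159 239]
```

Compared with the hood's mid line, the head is now about 2 mm too far toward +x. I'll correct that before going further down.

Emit:
move_arm([
  [0,-0.1,0],
  [0,-0.2,0],
  [0,-0.2,0],
  [0,-0.2,0],
], roll=[0,0,0,0])

```text
time: 21.6
position: [0.5014, 0.212, 0.0406]
tool_rot: [2.288, 2.151, 0.012]
ft_force: [3.5, 7.5, -1.3]
grip_width: 0.683
grip_force: 59.9
```

```bash
cat > chk.py <<'E'
from h import *
c=cams.get_calibration("wrist");b=cams.get_image("wrist");g=cv2.GaussianBlur(cv2.cvtColor(b,cv2.COLOR_RGB2GRAY),(3,3),0).astype(int)
s=monitor.get_state();p=s["position"];print(s["time"],p,s["ft_force"])
def ed(r,a,b_,thr):  # extents where bright/dark
    v=g[r,a:b_];i=np.where(v>thr)[0];return a+i[0],a+i[-1]
for r in(24,32): 
    e=ed(r,200,450,180);m=sum(e)/2;print("lip",r,e,m,onz(c,(m,r),.048))
for r in(72,78):
    v=g[r];L=np.diff(v[235:300]);R=np.diff(v[370:410]);print("head",r,v[250:270].tolist(),v[376:396].tolist())
print("col",g[30:70,323].tolist())
E
python3 chk.py
```

```text
21.65 [0.5014 0.212  0.0406] [ 3.7814  7.6969 -1.1465]
lip 24 (np.int64(246), np.int64(394)) 320.0 [0.506 0.312 0.048]
lip 32 (np.int64(247), np.int64(394)) 320.5 [0.506  0.3091 0.048 ]
head 72 [199, 199, 198, 196, 195, 195, 195, 201, 212, 199, 146, 85, 51, 46, 51, 56, 60, 64, 68, 73] [112, 106, 98, 90, 83, 75, 67, 59, 56, 71, 104, 136, 151, 155, 156, 157, 157, 160, 171, 197]
head 78 [200, 200, 199, 199, 198, 197, 194, 200, 213, 204, 154, 91, 53, 46, 50, 55, 59, 64, 68, 72] [110, 103, 96, 88, 81, 72, 64, 57, 53, 65, 98, 132, 150, 155, 157, 158, 158, 161, 175, 203]
col [239, 239, 239, 239, 239, 239, 239, 240, 240, 241, 241, 240, 239, 234, 221, 199, 167, 127, 85, 56, 43, 41, 41, 42, 42, 42, 42, 42, 40, 39, 42, 48, 55, 63, 71, 77, 84, 88, 92, 95]
```

Emit:
move_arm([
  [0,0,0.3],
  [0,0,0.6],
  [0,0,0.9],
  [0,0,1.2],
  [0,0,1.5],
  [0,0,1.8],
  [0,0,1.9],
  [0,0,1.9],
  [0,0,1.9],
], roll=[0,0,0,0,0,0,0,0,0])

```text
time: 22.55
position: [0.5002, 0.212, 0.0213]
tool_rot: [-2.29, -2.151, -0.008]
ft_force: [0.7, 8.6, -0.3]
grip_width: 0.687
grip_force: 59.9
```

```bash
python3 chk.py
```

```text
22.6 [0.5002 0.212  0.0213] [ 1.3372  8.5313 -0.7112]
lip 24 (np.int64(232), np.int64(413)) 322.5 [0.5055 0.3076 0.048 ]
lip 32 (np.int64(232), np.int64(415)) 323.5 [0.5057 0.3051 0.048 ]
head 72 [197, 197, 202, 216, 218, 195, 157, 125, 111, 102, 83, 59, 45, 45, 50, 55, 59, 64, 68, 72] [113, 106, 98, 90, 83, 76, 68, 59, 52, 52, 62, 74, 83, 102, 136, 173, 195, 191, 171, 154]
head 78 [197, 193, 198, 215, 221, 200, 159, 125, 110, 99, 78, 54, 43, 44, 50, 54, 59, 64, 67, 72] [110, 103, 96, 88, 81, 73, 65, 55, 47, 46, 58, 73, 87, 110, 147, 181, 195, 183, 165, 154]
col [239, 237, 233, 222, 205, 181, 149, 113, 81, 57, 44, 41, 41, 41, 40, 41, 42, 42, 42, 41, 41, 42, 43, 43, 43, 43, 43, 42, 41, 39, 42, 48, 56, 63, 70, 77, 83, 88, 91, 95]
```

Centred and free. I'll take the last few millimetres to the bed.

Emit:
move_arm([
  [0,0,0.15],
  [0,0,0.3],
  [0,0,0.4],
  [0,0,0.4],
  [0,0,0.4],
], roll=[0,0,0,0,0])

```text
time: 23.1
position: [0.5, 0.2118, 0.0177]
tool_rot: [-2.289, -2.151, -0.007]
ft_force: [-1.0, 7.1, 3.4]
grip_width: 0.684
grip_force: 60.0
```

```bash
python3 chk.py
```

```text
23.15 [0.5    0.2118 0.0177] [0.1752 7.7997 3.5089]
lip 24 (np.int64(230), np.int64(418)) 324.0 [0.5057 0.3066 0.048 ]
lip 32 (np.int64(230), np.int64(418)) 324.0 [0.5056 0.3041 0.048 ]
head 72 [203, 213, 222, 218, 192, 153, 123, 110, 105, 95, 73, 51, 44, 47, 52, 56, 61, 65, 69, 74] [111, 104, 96, 89, 81, 73, 65, 57, 52, 57, 69, 79, 82, 82, 84, 98, 131, 169, 198, 202]
head 78 [200, 205, 218, 220, 197, 156, 123, 110, 103, 87, 64, 47, 43, 46, 51, 56, 60, 64, 69, 73] [107, 100, 93, 85, 77, 70, 62, 55, 49, 53, 67, 78, 82, 82, 86, 105, 141, 177, 196, 192]
col [219, 202, 179, 147, 113, 82, 57, 43, 41, 41, 42, 41, 41, 41, 42, 43, 42, 42, 41, 42, 43, 43, 43, 43, 43, 42, 42, 41, 40, 40, 43, 49, 56, 64, 71, 79, 85, 89, 92, 96]
```

The bed contact (+3.5 N) and the spring drop from 8.6 to 7.5 N show the slide's lip is now over the broad end. I'll let go.

Emit:
move_arm([
  [0,0,0],
  [0,0,0],
  [0,0,0],
  [0,0,0],
  [0,0,0],
  [0,0,0],
  [0,0,0],
  [0,0,0],
], roll=[0,0,0,0,0,0,0,0], gripper=8.7)

```text
time: 23.95
position: [0.4988, 0.2095, 0.0161]
tool_rot: [2.291, 2.149, 0.0]
ft_force: [-0.3, 0.3, -0.6]
grip_width: 0.998
grip_force: 0.0
```

```bash
python3 chk.py; python3 - <<'E'
from h import *
b=cams.get_image("wrist");g=cv2.cvtColor(b,cv2.COLOR_RGB2GRAY)
for r in range(0,230,8): print(r,''.join(" .:-=+*#%@"[min(9,int(v)//26)] for v in g[r,210:440:3]))
E
```

```text
24.0 [0.4988 0.2096 0.0161] [-0.6701 -0.7902 -0.6956]
lip 24 (np.int64(231), np.int64(422)) 326.5 [0.5055 0.3039 0.048 ]
lip 32 (np.int64(231), np.int64(422)) 326.5 [0.5054 0.3015 0.048 ]
head 72 [185, 181, 187, 204, 211, 191, 148, 105, 77, 58, 43, 38, 42, 46, 50, 53, 56, 60, 65, 70] [95, 91, 85, 79, 74, 68, 63, 58, 50, 43, 43, 55, 68, 75, 77, 77, 77, 78, 88, 114]
head 78 [184, 181, 189, 208, 216, 199, 161, 117, 84, 64, 48, 39, 40, 44, 48, 52, 55, 60, 64, 69] [94, 89, 83, 77, 72, 67, 62, 56, 49, 42, 44, 58, 70, 76, 77, 77, 77, 79, 92, 122]
col [37, 42, 65, 109, 167, 215, 234, 235, 235, 236, 235, 209, 143, 81, 58, 57, 57, 57, 57, 58, 58, 58, 59, 84, 146, 210, 236, 237, 237, 237, 238, 237, 215, 155, 92, 62, 58, 58, 58, 59]
0 ======-::*%%%%%%%%%%%%%%%%%%%%%%%%%%%%%%%%%%%%%%%%%%%%%%%%%%%%%%%%%@%*---===:
8 ==-=====-*%%%%%%%%%%%%%%%%%%%%%%%%%%%%%%%%%%%%%%%%%%%%@@@@@@@@@%%@@@%+:=====-
16 ==-====#+*%%%%%%%%%%%%%%%%%%%%%%%%%%%%%%%%%%%%%%%%@@@@@@@@@@@@@@@@@@%*%#====-
24 ====---##=+++*+****+*++**************+***********+*++***************+*%*====-
32 ====--:##=====+-....::::::::----.::.:::.::::
[... 1293 characters left out ...]
%%%%%%%%%%%%%%%%%@@@@@@@@@#=========+-====-=
168 ===-======-==-:*%%%%%%%%%%%%%%%%%%%%%%%%%%%%%%%%%%%%%%%%%%%%%+========-====-=
176 -==-=-======:-*%#:-----------------------------------------=%%+=-==+==-====-=
184 -====-===-=--:+*#--=++++++++****+++++++*+****************--+##+=-=====-====:=
192 =-==-=-====---*##-:+###########################%#%%%%%%%%--*%#+=-=====-====:=
200 =-==-=-===-==:+#%-:=###############################%%%%%#--#%#+=-=====-===-:-
208 =====-====---:+*#-:=#####################################--%%#=::::-:::::::::
216 ::::::::::::::+*#=:-####################################*--%%#:::::::::::::::
224 ::::::::::::::-=+-.:####################################*::*==::::--:::::::::
```

The slide pushed the head forward under the hood. I'll retreat straight up and verify.

Emit:
move_arm([
  [0,0,-0.5],
  [0,0,-1.5],
  [0,0,-4],
  [0,0,-8],
  [0,0,-12],
  [0,0,-16],
  [0,0,-18],
  [0,0,-18],
  [0,0,-18],
  [0,0,-18],
  [0,0,-18],
], roll=[0,0,0,0,0,0,0,0,0,0,0])

```text
time: 25.15
position: [0.498, 0.2091, 0.1946]
tool_rot: [-2.291, -2.149, 0.004]
ft_force: [0.1, -0.5, -0.2]
grip_width: 1.0
grip_force: 0.0
```

```bash
python3 - <<'E'
from h import *
c=cams.get_calibration("wrist");b=cams.get_image("wrist");g=cv2.cvtColor(b,cv2.COLOR_RGB2GRAY);sd=cams.get_image("side")
r=cv2.minAreaRect(big(green(b)));C=onz(c,r[0],.040);print(r,"screen",C)
O=np.array([.5025,.2375]);u=np.array([.0645,.998]);d=C[:2]-O;print("along",d@u*1000,"lat",(d[0]*u[1]-d[1]*u[0])*1000)
gs=green(sd);gs[:150]=0;gs[:,:285]=0;gs[:,340:]=0
try:
  rs=cv2.minAreaRect(big(gs));print(rs,tri(c,r[0],cams.get_calibration("side"),rs[0]))
except Exception as e:print(e)
for rr in range(60,240,6): print(rr,''.join(" .:-=+*#%@"[min(9,int(v)//26)] for v in g[rr,240:410:2]))
s0=cv2.imread("pics/side0.png")[:,:,::-1]
for n,(y,x) in dict(wrench=(slice(265,335),slice(240,285)),scraper=(slice(190,222),slice(255,290)),gauge=(slice(168,192),slice(262,297))).items(): print(n,np.abs(s0[y,x].astype(int)-sd[y,x]).mean())
E
```

```text
((323.9999694824219, 168.99998474121094), (49.99999237060547, 49.99999237060547), -0.0) screen [0.5001 0.227  0.04  ]
along -10.588234912118509 lat -1.755470898261725
((309.5, 187.0), (4.0, 13.0), 90.0) (array([0.5007, 0.2272, 0.0414]), np.float64(0.0012596870909199046))
60 @@@@@@+===+===++=+++=%@@@@@@@@@@@@@@@@@@@@@@@@@@@@@@@@@@@@@@@@@@@+============-===-==
66 @@@@@@@@*=====++=+==--:-+%@@@@%@@@@@@@@@@@@@@@@@@@@@@@@@@@@@@*--==========-===-===-==
72 @@@@@@@@@@%+===+=-----*++%@@@@@@@@@@@@@@@@@@@@@@@@@@@@@@@@@@@*#%==============-===-==
78 %@@@@@@@@@@@@*=+=----:##===-:.::::::++------=+++=::::-:.-+=*++%%=====================
84 --*@@@@@@@@@@*=++==--:#%###+:::---::::::::::::::::-===-:===*++%#==========-==========
90 ===-=%@@@#+===-++==--:*%###+::----:=@@@@@@@@@@@@@-:===-:===*++%#==========-==========
96 =====---========+==---*%###+::----:-+++++++++++++::===-:+=+*++%*==========-==========
102 ================+==---+%###+::----::::::::::::::::-===-:+=++++%*======-===-===-======
108 ================++=---+@##%+:::---:=%@@@@@@@@@@@%-:===-:+=**++%*==========-===-======
114 =================+=--
[... 1240 characters left out ...]
:::::::::::::::::::::::::=+=--------------------------+%#+========-===-===-=========
204 :::::::::---:--:::::::::::+*%%+:::::=++@@@@@@#++-:::::+%%#+-=======-===-===-=========
210 :::::::::::::--::--:::::::-=++=-----+++*#%%%%*++=-----+%%#*====-===-=======-=========
216 :::::::::::::==========:::=*%%+.....=++:.....=++:.....+%%#*====-===============-=====
222 :::::::::::::-=========-::=#%%%*+++++++++++++++++++++++%%#%====-===============-=====
228 :::::::::::::-===-======-:=*%%*.....-++:.....=++:....:+%%##===================--=====
234 ::::::::::::::=======-==-:-++-:::::::::::::::::::::::::-*%%==========================
wrench 1.216931216931217
scraper 24.83422619047619
gauge 1.2476190476190476
```

```bash
python3 - <<'E'
from h import *
sd=cams.get_image("side");tp=cams.get_image("top")
def bl(im,roi):
    h=cv2.cvtColor(im,cv2.COLOR_RGB2HSV);m=cv2.inRange(h,(105,120,50),(125,255,255));y,x=roi;z=np.zeros_like(m);z[y,x]=m[y,x]
    ys,xs=np.nonzero(z);return len(xs),xs.mean() if len(xs) else 0,ys.mean() if len(xs) else 0
for n,im in(("side",sd),("top",tp)):
    o=cv2.imread(f"pics/{n}0.png")[:,:,::-1].copy();roi=(slice(185,225),slice(250,295)) if n=="side" else (slice(235,270),slice(215,300))
    print(n,bl(o,roi),bl(im,roi))
s=monitor.get_state();print(s["time"],np.abs(s["qd"]).max())
E
```

```text
side (104, np.float64(273.375), np.float64(200.84615384615384)) (95, np.float64(273.42105263157896), np.float64(200.82105263157894))
top (367, np.float64(250.19346049046322), np.float64(251.53405994550408)) (29, np.float64(265.3103448275862), np.float64(255.31034482758622))
25.35 0.004406795086094277
```

The scraper hasn't moved; the difference was only the arm's shadow and occlusion. I'll hand the job in.

```bash
python3 -c "
from bench import workorder
print(workorder.close_job())"
```

```text
the job is handed in; nothing more can be done
None
```

The tester is parked screen up in the cradle with its head home under the hood, the wrench, scraper and gauge did not move, and the job was handed in at about 25 s of the 64 s allowed.

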